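# Hold an acid-dipped glass rod over a test tube's mouth

### The arm

A 6-joint arm with a two-finger parallel gripper is mounted at the origin on the work surface. World frame = base frame: x ahead of the robot, y to its left, z up, the work surface at z = 0. Lengths are in mm, angles in rad, forces in N, time in s.
With the tool pointing down it reaches from about 350 to 975 mm from the base axis. Payload 7.1 kg.
Tool frame: the origin (TCP) lies at the very end of the fingers, on their centre line; the grasp point (between the pads) lies 19 mm behind it (ctrl.tcp_to_grasp is the distance from the TCP to the grasp point, in mm); z points along the fingers, x is the direction in which the jaws open and shut, and the axes are right-handed (so a half turn about z gives the same grasp; the last joint's range is limited). The gripper opens to 88 mm and grips with 3 to 60 N. Pads are 20 mm wide; open, the fingers measure 115 mm over their backs; the gripper's body (75 mm by 178 mm) begins 61 mm behind the grasp point.
Start: joints at [-1.271, 0.423, 1.63, -0, 1.089, -0.019], TCP at [195.909, -593.485, 222.675] pointing down, gripper open.
Joint ranges: [-3, 3], [-0.9, 2.11], [0.09, 2.58], [-1.31, 4.45], [0.11, 2.69], [-2.54, 2.54]. Speed limits (rad/s): [2.39, 2.39, 3.01, 3.14, 3.14, 3.14].

### API

Orientations are given as a rotation vector (axis times angle).
In Python, from workcell import get_obs, viewer, ctrl, masks_of gives the robot as it stands. The module is installed in compiled form; this text tells all that it offers.
- The arm moves only by the shell command python3 -m inch 'ROWS'. ROWS is JSON, a list of rows, each an object of numbers: "tx", "ty", "tz": the shift along the tool's x, y, z in cm; "ax", "ay", "az": the turn, a rotation vector about the tool's x, y, z in degrees; "jaw": the opening, from 0 (shut) to 1 (fully open). In form: [{"tx": .., "ty": .., "tz": .., "ax": .., "ay": .., "az": .., "jaw": ..}, ...]. A call has 1 to 12 rows; each row shifts and turns the commanded pose from where the row before left it, along the tool's axes as they then stand; what a row does not reach is not made up. A row lasts 1/8 s, in which the tool goes at most 62.5 mm and 10.7 degrees, less where a joint would pass 70% of its speed; a pose out of reach is approached as far as the arm can. A call is refused whole if a number of a shift passes 6.25 or a number of a turn 10.7, either way. A call with a gripper value outside its range is refused whole. The fingers move at their own pace and stop on an object; the grip force is fixed at half the most. Time passes only in rows, so rows that do not move let the fingers close. It gives the time, the measured TCP pose, the force and the opening at its end, in the units of the state.
- get_obs(): the state, without advancing time (a new reading comes with each control period).
- viewer.get_image(name): name is "scene" or "side" or "wrist"; returns (picture, depth): 480x640x3 uint8, red, green, blue; 480x640 float32, mm along the optical axis (not along the pixel's ray), 0 where there is no reading.
- viewer.get_calibration(name): a dict with "fx", "fy", "cx", "cy" (pixels), "rvec" (rotation vector, rad) and "tvec" (3), from world to camera coordinates, as OpenCV has them. Camera axes: x right, y down, z forward; pixel columns grow to the right and rows downward; lengths in mm; the calibration is good to about 2 mm. The wrist camera is an equidistant fisheye: a pixel r from the principal point sees the ray r / f radians off the axis. A picture is of the moment at which its call begins: read the wrist's pose just before it. get_calibration takes no time and is no camera call; for the wrist camera it gives the pose at the moment of the call.
- ctrl.close_job(): hands the job in, once; it reports no verdict.
Trained networks look in the newest picture that a camera, given by its name, has taken for a name from the list of things; names that differ only in an ending like _2 or _b are one class to them, and where a whole thing is asked for, a point or a joint stands for the part that bears it (a point fixed in the world has none). Each returns a list of dicts, best first, with "score" (0 to 1); they miss things now and then, are a little off and sometimes report something else, mostly with a low value. They report only what shows in the picture. A call takes as long as a camera call. They do not tell look-alikes from the thing itself.
- masks_of(camera, thing): "pixels" (480x640 bool, what is visible of it) and "location" ([column, row] in pixels, amid what is visible of it).
The state is a dict: "t": time; "qpos": joint angles; "qvel": joint speeds; "joint_torque": joint torques, N m; "ee_pos": TCP position; "orientation": TCP orientation; "ft_force": force on the tool from outside, world axes, zero at the start; "moment": the same for the moment, N m; "width": finger opening in mm.
Only numpy, scipy, OpenCV 4.12 (cv2) and the standard library are available. Lean on these libraries where they do the work, as an engineer would, in place of code of your own. Each camera call takes 0.05 s, during which the arm holds its last target. There are 200 camera calls.

### The job

Do the glass-rod fume test: take the red-sleeved glass rod out of the white stand and dip its bare lower end into the small white porcelain acid pot, to below half the pot's depth. Then carry it over the glassware, letting it touch no test tube, bottle or flask and leaving everything else standing where it is, and bring it upright to about a centimetre above the middle of the mouth of the test tube with the blue tape band. Finish there with the rod still held hovering in the gripper; do not put it down.

Things in the scene. Friction and masses are not known exactly. Their poses are not given: they have to be found in the camera images.
- rod: The glass rod to use: clear glass, 8 mm diameter, 160 mm long, about 30 g, upright in the stand; a red rubber sleeve, 12 mm diameter, covers its top 50 mm and is where to grip it. Origin at the middle of the lower end, z along the rod up to the sleeve; the top is at z = 160 mm. It stands loosely and leans up to 2 degrees.
- rod_tip (a point): The middle of the rod's lower end (the same point as the rod's origin).
- stand: White plastic two-tier rod stand fixed to the bench, 60 mm (x) by 156 mm (y), 85 mm high, with three 10 mm holes in a row along its y at -60, 0 and +60 mm. The rod and the spare rod stand in the two end holes, either way round, the middle one is empty; the rods go through the top tier and rest on the floor 6 mm above the bench. Origin: centre of its underside.
- spare_rod: Another glass rod of the same size in the stand, with a short black rubber sleeve (12 mm diameter, top 30 mm). Not used. Origin at its lower end.
- pot: Small open white porcelain pot (the acid pot), loose on the bench, about 90 g, 52 mm high, 56 mm across the rim outside, narrowing to 42 mm at the foot, wall 3 mm; inside it is 46 mm wide at the top and 37 mm at the bottom, floor 4 mm above the bench. Origin: centre of its underside, z up.
- pot_rim (a point): Centre of the pot's mouth, at rim height (52 mm above its underside).
- tube_blue: The target: clear glass test tube, 25 mm outside diameter, 100 mm long, 22 mm mouth, with a blue tape band just under the rim. It stands loosely in one of the six rack holes, its foot 12 mm above the bench, its rim 112 mm above the bench. Origin: centre of its foot, z up.
- tube_blue_rim (a point): Centre of the mouth of the blue-banded tube, at rim height.
- rack: Light wooden test-tube rack fixed to the bench, 90 mm (x) by 160 mm (y), end panels 86 mm high, two rows (x = -22 and +22 mm) of three holes (y = -44, 0, +44 mm); five of the six hold a tube. Origin: centre of its underside.
- tube_a: Another test tube of the same size in the rack, with no blue band (only a small white label). Origin: centre of its foot.
- tube_b: Another test tube of the same size in the rack, with no blue band (only a small white label). Origin: centre of its foot.
- tube_c: Another test tube of the same size in the rack, with no blue band (only a small white label). Origin: centre of its foot.
- tube_d: Another test tube of the same size in the rack, with no blue band (only a small white label). Origin: centre of its foot.
- flask: Clear glass conical flask, 64 mm diameter, 105 mm high, loose, beside the pot. Origin: centre of its underside.
- amber_bottle: Amber glass reagent bottle with black cap, 54 mm diameter, 114 mm high, loose, between the pot and the rack. Origin: centre of its underside.
- blue_bottle: Clear glass reagent bottle with blue screw cap, 56 mm diameter, 105 mm high, loose, between the pot and the rack. Origin: centre of its underside.
Not all that is in view belongs to the job. What is shaped like the tube_b but pink is not meant. Of the things that look like the pot, take the one that is farthest to the robot's left at the start.

How it is judged (in metres and radians):
On the way, in this order (a step that is already met when the one before it is completed fails the run):
1. the rod is gripped and its lower end dipped into the pot, to below half the pot's depth (contact force between rod and the fingers above 0.5 N and z of rod_tip in the frame of pot between 0 and 0.028 m and horizontal distance between rod_tip and pot_rim below 0.024 m), for 0.2 s.
2. the rod is drawn out of the pot again and held clear above it (contact force between rod and the fingers above 0.5 N and z of rod_tip in the frame of pot above 0.065 m).
At the end, for the whole second after the job is handed in: The rod is gripped, still, upright within 0.2 rad, its lower end 3 to 20 mm above the rim of the blue-banded tube and within 8 mm of the middle of its mouth, touching no tube; tubes and pot stand upright (0.15 rad), the blue-banded tube in its hole (contact force between rod and the fingers above 0.5 N and z of rod_tip in the frame of tube_blue_rim between 0.003 and 0.02 m and horizontal distance between rod_tip and tube_blue_rim below 0.008 m and angle between rod's own z axis and vertical below 0.2 rad and linear speed of rod below 0.02 m/s and contact force between rod and tube_blue below 0.05 N and contact force between rod and tube_a below 0.05 N and contact force between rod and tube_b below 0.05 N and contact force between rod and tube_c below 0.05 N and contact force between rod and tube_d below 0.05 N and angle between each of tube_blue, tube_a, tube_b, tube_c, tube_d, pot's own z axis and vertical below 0.15 rad and distance of tube_blue from where it was at the start of the episode below 0.01 m); the arm keeps its last pose, push and grip.
It fails at once if the rod touches a test tube, a bottle or the flask (over 0.3 N) (contact force between rod and tube_blue above 0.3 N or contact force between rod and tube_a above 0.3 N or contact force between rod and tube_b above 0.3 N or contact force between rod and tube_c above 0.3 N or contact force between rod and tube_d above 0.3 N or contact force between rod and flask above 0.3 N or contact force between rod and amber_bottle above 0.3 N or contact force between rod and blue_bottle above 0.3 N).
It fails at once if a tube, bottle, the flask or the spare rod is moved more than 15 mm (distance of any of tube_blue, tube_a, tube_b, tube_c, tube_d, flask, amber_bottle, blue_bottle, spare_rod from where it was at the start of the episode above 0.015 m).
It fails at once if a bottle, the flask, a tube or the pot is tipped more than 0.25 rad (angle between any of tube_blue, tube_a, tube_b, tube_c, tube_d, flask, amber_bottle, blue_bottle, pot's own z axis and vertical above 0.25 rad).
It fails at once if the pot is pushed more than 15 mm along the bench (distance of pot from where it was at the start of the episode above 0.015 m).
It also fails if it takes over 48 s, if anything falls off the work surface, if the arm or the gripper's body presses on something with over 40 N, if the wrist force passes 120 N, or if a joint passes its speed limit or range.

## Working session

There is one attempt and no reset: what is moved stays moved. The work goes in short steps, Python scripts to look and compute and a shell command to move; the robot and the scene stay as the last step left them, time stands still between calls to the robot, and variables do not carry over. Pictures are saved under pics/ and viewed, about 8 in all and at most 12, crops included, and the job is handed in when it is done.

```bash
mkdir -p pics; cat > h.py <<'E'
import numpy as np, cv2
from workcell import get_obs, viewer, ctrl, masks_of
def cal(n):
    c=viewer.get_calibration(n); R=cv2.Rodrigues(np.array(c['rvec'],float))[0]; return c,R,np.array(c['tvec'],float).ravel()
def pts(n,mask,d):
    c,R,t=cal(n); v,u=np.nonzero(mask&(d>0)); z=d[v,u]
    P=np.c_[(u-c['cx'])/c['fx']*z,(v-c['cy'])/c['fy']*z,z]; return (P-t)@R, u, v
def ray(n,u,v):
    c,R,t=cal(n); r=R.T@np.array([(u-c['cx'])/c['fx'],(v-c['cy'])/c['fy'],1]); return -R.T@t, r
def atz(n,u,v,z):
    o,r=ray(n,u,v); return o+r*(z-o[2])/r[2]
E
python3 - <<'E'
from h import *
for n in ['scene','side']:
    im,d=viewer.get_image(n); cv2.imwrite(f'pics/{n}0.png',im[:,:,::-1]); np.savez(f'{n}0.npz',im=im,d=d)
    c,R,t=cal(n); print(n,c['fx'],c['cx'],c['cy'],(-R.T@t).round(),R[2].round(2))
    for th in ['rod','spare_rod','stand','pot','tube_blue','tube_a','rack','flask','amber_bottle','blue_bottle']:
        for m in masks_of(n,th):
            if m['score']<.3: continue
            P,u,v=pts(n,m['pixels'],d)
            print(th,round(m['score'],2),np.round(m['location']),m['pixels'].sum(),np.percentile(P,5,axis=0).round() if len(P) else '',np.percentile(P,95,axis=0).round() if len(P) else '')
print(get_obs())
E
```

```text
scene 603.6312819263035 322.6300619564252 226.30120382356867 [1186. -603.  933.] [-0.56  0.44 -0.7 ]
rod 0.5 [163. 296.] 266 [ 364. -419.   -1.] [ 500. -375.  164.]
rod 0.36 [214. 261.] 193 [ 476. -300.   16.] [ 483. -292.  165.]
spare_rod 0.77 [215. 257.] 165 [ 477. -300.   28.] [ 484. -292.  165.]
stand 0.65 [193. 308.] 4458 [ 463. -431.    8.] [ 521. -282.   85.]
stand 0.33 [288. 251.] 744 [ 448. -156.    4.] [ 496. -110.   51.]
pot 0.95 [287. 252.] 787 [ 448. -156.   -0.] [ 496. -110.   51.]
pot 0.83 [231. 252.] 658 [ 369. -250.    7.] [ 417. -206.   50.]
pot 0.47 [216. 264.] 225 [ 474. -300.   16.] [ 483. -291.  165.]
tube_blue 0.71 [446. 171.] 236 [540. 229.  70.] [563. 255. 111.]
tube_a 0.82 [455. 213.] 517 [593. 175.   1.] [644. 231.  97.]
tube_a 0.7 [489. 191.] 406 [621. 287.  10.] [641. 311.  95.]
tube_a 0.69 [414. 173.] 217 [502. 180.  73.] [525. 203. 109.]
tube_a 0.52 [457. 162.] 240 [534. 272.  68.] [557. 297. 111.]
tube_a 0.52 [425. 163.] 204 [495. 224.  76.] [518. 248. 109.]
tube_a 0.48 [436. 182.] 286 [536. 186.  68.] [569. 230. 111.]
rack 0.88 [431. 195.] 2526 [492. 
[... 1377 characters left out ...]
8.] 1977 [450.  78.   9.] [492. 115. 105.]
{'t': 1.1, 'qpos': array([-1.27098569e+00,  4.23096754e-01,  1.62991946e+00,  8.58691535e-06,
        1.08862559e+00, -1.89691006e-02]), 'qvel': array([-0.00145912,  0.00177576, -0.00173744,  0.0018117 , -0.00052147,
        0.00049048]), 'joint_torque': array([ 6.79306049e-04, -5.44576478e+01, -2.74036556e+01,  6.45290664e-02,
        1.68747042e-02, -1.05877606e-05]), 'ee_pos': array([ 195.91451374, -593.46280388,  222.6694288 ]), 'orientation': array([-2.54582856e+00,  1.84068940e+00,  5.45161207e-05]), 'ft_force': array([ 1.07450237,  0.74475703, -0.56094118]), 'moment': array([ 0.00439423, -0.00326873,  0.08689473]), 'width': 87.49219989855452}
```

```bash
python3 - <<'E'
from h import *
a=cv2.imread('pics/scene0.png')
cv2.imwrite('pics/c1.png',cv2.resize(a[130:350,120:520],None,fx=2,fy=2,interpolation=cv2.INTER_CUBIC))
b=cv2.imread('pics/side0.png')
cv2.imwrite('pics/c2.png',cv2.resize(b[130:420,100:480],None,fx=2,fy=2,interpolation=cv2.INTER_CUBIC))
E
```

```text
(no output)
```

View pics/c1.png

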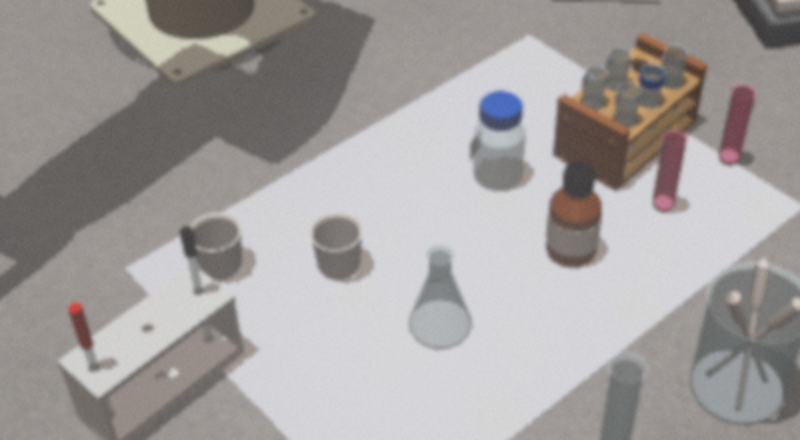

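View pics/c2.png

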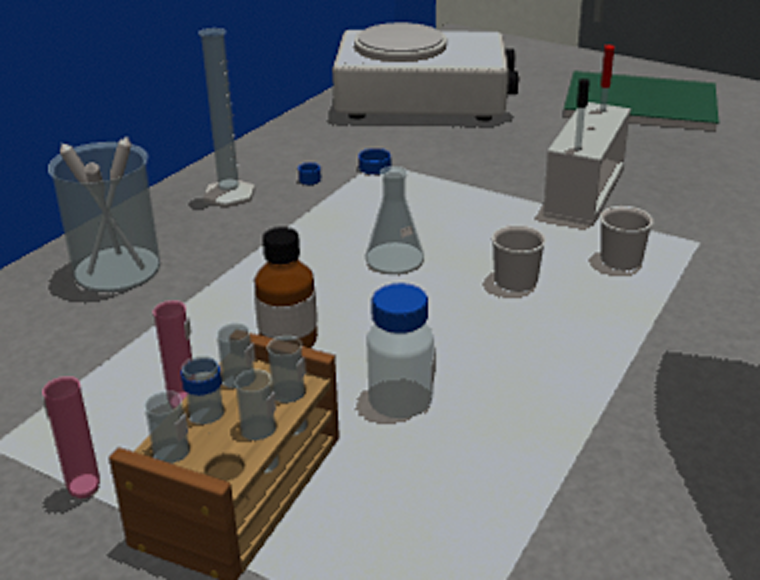

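Shown: red rod at scene px ~(160,288) / side ~(404,163). Look-alikes: black-sleeved spare at (214,250). Pots at (287,252) and (231,252); the leftmost (largest y) is (287,252), at y≈-132. The blue-banded tube is at scene (446,171) / side (202,327); the pink tubes are not meant. Now I'll measure precisely by colour and depth.

```bash
python3 - <<'E'
from h import *
from scipy.optimize import least_squares
res={}
def circ(P,r=None):
    f=lambda p: np.hypot(P[:,0]-p[0],P[:,1]-p[1])-(r if r else p[2])
    return least_squares(f,[P[:,0].mean(),P[:,1].mean(),12],loss='soft_l1').x
for n in ['scene','side']:
    f=np.load(n+'0.npz'); im,d=f['im'].astype(int),f['d']; A,u,v=pts(n,d>0,d); c=im[v,u]
    red=(c[:,0]>110)&(c[:,0]>2.2*c[:,1])&(c[:,0]>2.2*c[:,2])
    s=red&(abs(A[:,0]-480)<80)&(abs(A[:,1]+400)<60)&(A[:,2]>100); P=A[s]
    print(n,'red',s.sum(),P.min(0).round(),P.max(0).round())
    for lo,hi in [(110,135),(135,162)]:
        Q=P[(P[:,2]>lo)&(P[:,2]<hi)]; print('  band',lo,Q.mean(0).round(1),circ(Q,6).round(1)[:2])
    # pixel centroid rays at z=145
    q=s&(A[:,2]>125); 
    for nm,c0 in [('pot',(472,-132)),('tube',(550,245)),('spare',(478,-294)),('pot2',(393,-228))]:
        R={'pot':35,'tube':17,'spare':14,'pot2':35}[nm]; k=(np.hypot(A[:,0]-c0[0],A[:,1]-c0[1])<R)
        zt={'pot':(46,55),'tube':(98,116),'spare':(135,163),'pot2':(46,55)}[nm]; Q=A[k&(A[:,2]>zt[0])&(A[:,2]<zt[1])]
        print('  ',nm,len(Q),Q.min(0).round(),Q.max(0).round(),circ(Q).round(1), circ(Q,{'pot':26,'pot2':26,'tube':12.3,'spare':6}[nm]).round(1)[:2])
    for nm in ['stand','rack']:
        z={'stand':85,'rack':None}[nm]
        if z: Q=A[(abs(A[:,2]-z)<3)&(abs(A[:,0]-490)<70)&(abs(A[:,1]+355)<120)]; print('  stand top',cv2.minAreaRect(Q[:,:2].astype(np.float32)))
o=get_obs(); print(o['ee_pos'],cv2.Rodrigues(o['orientation'])[0].round(3))
c,R,t=cal('wrist'); print(c,(-R.T@t).round(),R.round(2))
im,d=viewer.get_image('wrist'); cv2.imwrite('pics/w0.png',im[:,:,::-1])
E
```

```text
scene red 20 [ 489. -417.  162.] [ 498. -410.  166.]<stdin>:13: RuntimeWarning: Mean of empty slice.
  ret = um.true_divide(
<stdin>:6: RuntimeWarning: Mean of empty slice.
  ret = ret.dtype.type(ret / rcount)
Traceback (most recent call last):
ValueError: Initial guess is outside of provided bounds
```

```bash
cat > m.py <<'E'
from h import *
from scipy.optimize import least_squares
def circ(P,r=None):
    if len(P)<5: return np.full(3,np.nan)
    f=lambda p: np.hypot(P[:,0]-p[0],P[:,1]-p[1])-(r if r else p[2])
    return least_squares(f,[P[:,0].mean(),P[:,1].mean(),12],loss='soft_l1').x
if __name__=='__main__':
  for n in ['scene','side']:
    f=np.load(n+'0.npz'); im,d=f['im'].astype(int),f['d']; A,u,v=pts(n,d>0,d); c=im[v,u]
    red=(c[:,0]>60)&(c[:,0]>1.7*c[:,1])&(c[:,0]>1.7*c[:,2])
    s=red&(abs(A[:,0]-490)<40)&(abs(A[:,1]+415)<40)&(A[:,2]>100); P=A[s]
    print(n,'red',s.sum(),P.min(0).round(),P.max(0).round())
    for lo,hi in [(110,135),(135,162)]:
        Q=P[(P[:,2]>lo)&(P[:,2]<hi)]; print('  band',lo,len(Q),Q.mean(0).round(1),circ(Q,6).round(1)[:2])
    for nm,c0,R,z0,z1,r in [('pot',(472,-132),35,46,55,26),('tube',(550,245),17,98,116,12.3),('spare',(478,-294),14,135,163,6),('pot2',(393,-228),35,46,55,26)]:
        k=np.hypot(A[:,0]-c0[0],A[:,1]-c0[1])<R; Q=A[k&(A[:,2]>z0)&(A[:,2]<z1)]
        print('  ',nm,len(Q),Q.min(0).round(),Q.max(0).round(),circ(Q).round(1),circ(Q,r).round(1)[:2])
    Q=A[(abs(A[:,2]-85)<3)&(abs(A[:,0]-490)<70)&(abs(A[:,1]+355)<120)]; print('  stand top',cv2.minAreaRect(Q[:,:2].astype(np.float32)))
    Q=A[(abs(A[:,2]-85)<3)&(abs(A[:,0]-530)<80)&(abs(A[:,1]-240)<120)]; print('  rack top',cv2.minAreaRect(Q[:,:2].astype(np.float32)))
  o=get_obs(); print(o['ee_pos'],cv2.Rodrigues(o['orientation'])[0].round(3))
  c,R,t=cal('wrist'); print(c,(-R.T@t).round(),R.round(2))
E
python3 m.py
```

```text
scene red 34 [ 485. -419.  149.] [ 500. -409.  166.]
  band 110 0 [nan nan nan] [nan nan]
  band 135 4 [ 495.3 -414.6  158.3] [nan nan]
   pot 151 [ 443. -162.   46.] [ 500. -106.   54.] [ 473.1 -133.7   25.3] [ 473.2 -133.8]
   tube 113 [537. 228.  98.] [565. 257. 113.] [550.8 241.4  12.1] [550.8 241.5]
   spare 71 [ 472. -302.  136.] [ 485. -290.  162.] [ 477.2 -295.     5.4] [ 476.6 -294.7]
   pot2 127 [ 364. -253.   46.] [ 421. -199.   54.] [ 393.2 -227.8   25.4] [ 393.2 -228. ]
  stand top ((486.03558349609375, -354.6218566894531), (64.01038360595703, 156.28762817382812), 7.3969807624816895)
  rack top ((529.244873046875, 237.7406005859375), (89.81199645996094, 163.4856414794922), 7.259344100952148)
side red 91 [ 485. -418.  117.] [ 496. -403.  167.]
  band 110 31 [ 489.7 -408.5  125.5] [ 491.8 -412.6]
  band 135 44 [ 489.6 -408.4  148.1] [ 491.9 -412.9]
   pot 183 [ 443. -159.   46.] [ 498. -103.   54.] [ 470.3 -130.2   25. ] [ 470.3 -130.3]
   tube 313 [534. 231.  98.] [562. 259. 114.] [548.  244.5  12.3] [548.  244.5]
   spare 65 [ 469. -296.  135.] [ 480. -283.  163.] [ 475.
[... 243 characters left out ...]
k top ((526.7655029296875, 241.77867126464844), (90.05782318115234, 161.24578857421875), 7.750723838806152)
[ 195.91451374 -593.46280388  222.6694288 ] [[ 0.313 -0.95  -0.   ]
 [-0.95  -0.313  0.   ]
 [-0.    -0.    -1.   ]]
{'fx': 371.64829954431775, 'fy': 371.64829954431775, 'cx': 315.92296882737696, 'cy': 243.48319861277687, 'rvec': array([-2.37001469,  1.7124479 ,  0.22335182]), 'tvec': array([-625.63641584,  -31.33515092,  388.93055159])} [ 262. -572.  384.] [[ 0.31 -0.95 -0.  ]
 [-0.92 -0.3   0.26]
 [-0.24 -0.08 -0.97]]m.py:14: RuntimeWarning: Mean of empty slice.
  Q=P[(P[:,2]>lo)&(P[:,2]<hi)]; print('  band',lo,len(Q),Q.mean(0).round(1),circ(Q,6).round(1)[:2])
  ret = um.true_divide(
```

```bash
python3 -m inch '[{"tx":-0.78,"ty":-3.39,"tz":0.3,"jaw":1},{"tx":-0.78,"ty":-3.39,"tz":0.3,"jaw":1},{"tx":-0.78,"ty":-3.39,"tz":0.3,"jaw":1},{"tx":-0.78,"ty":-3.39,"tz":0.3,"jaw":1},{"tx":-0.78,"ty":-3.39,"tz":0.3,"jaw":1},{"tx":-0.78,"ty":-3.39,"tz":0.3,"jaw":1},{"tx":-0.78,"ty":-3.39,"tz":0.3,"jaw":1},{"tx":-0.78,"ty":-3.39,"tz":0.3,"jaw":1},{"tx":-0.78,"ty":-3.39,"tz":0.3,"jaw":1},{"tx":-0.78,"ty":-3.39,"tz":0.3,"jaw":1},{"jaw":1},{"jaw":1}]'
python3 - <<'E'
from h import *
o=get_obs(); R=cv2.Rodrigues(o['orientation'])[0]; print(o['qpos'].round(2),(R.T@(np.array([493,-413,121])-o['ee_pos'])).round(1))
im,d=viewer.get_image('wrist'); cv2.imwrite('pics/w1.png',im[:,:,::-1]); np.save('w1.npy',d)
E
```

```text
[-1.27  0.42  1.63  0.    1.09 -0.02] [ -78.3 -338.7  101.7]$[0]: bad value
```

View pics/w1.png

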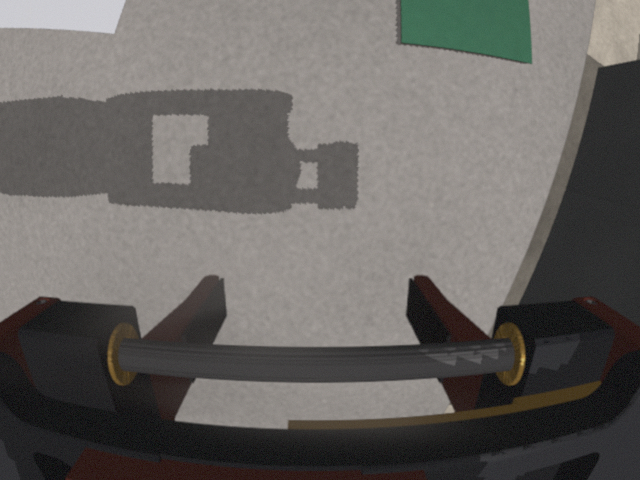

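The call was refused whole, so the arm has not moved; the picture shows only bare bench and the green mat. I'll retry with all the keys in each row.

```bash
python3 -m inch '[{"tx":-0.78,"ty":-3.39,"tz":0.3,"ax":0,"ay":0,"az":0,"jaw":1},{"tx":-0.78,"ty":-3.39,"tz":0.3,"ax":0,"ay":0,"az":0,"jaw":1},{"tx":-0.78,"ty":-3.39,"tz":0.3,"ax":0,"ay":0,"az":0,"jaw":1},{"tx":-0.78,"ty":-3.39,"tz":0.3,"ax":0,"ay":0,"az":0,"jaw":1},{"tx":-0.78,"ty":-3.39,"tz":0.3,"ax":0,"ay":0,"az":0,"jaw":1},{"tx":-0.78,"ty":-3.39,"tz":0.3,"ax":0,"ay":0,"az":0,"jaw":1},{"tx":-0.78,"ty":-3.39,"tz":0.3,"ax":0,"ay":0,"az":0,"jaw":1},{"tx":-0.78,"ty":-3.39,"tz":0.3,"ax":0,"ay":0,"az":0,"jaw":1},{"tx":-0.78,"ty":-3.39,"tz":0.3,"ax":0,"ay":0,"az":0,"jaw":1},{"tx":-0.78,"ty":-3.39,"tz":0.3,"ax":0,"ay":0,"az":0,"jaw":1},{"tx":0,"ty":0,"tz":0,"ax":0,"ay":0,"az":0,"jaw":1},{"tx":0,"ty":0,"tz":0,"ax":0,"ay":0,"az":0,"jaw":1}]'
cat > go.py <<'E'
from h import *
import sys
o=get_obs(); R=cv2.Rodrigues(o['orientation'])[0]; print(o['t'],o['qpos'].round(2),o['ee_pos'].round(1),o['width'],o['ft_force'].round(1),'tool shift cm',(R.T@(np.array([float(a) for a in sys.argv[1:4]])-o['ee_pos'])/10).round(2), 'z',R[:,2].round(3))
if len(sys.argv)>4:
    im,d=viewer.get_image(sys.argv[4]); f=sys.argv[5]; cv2.imwrite(f'pics/{f}.png',im[:,:,::-1]); np.savez(f+'.npz',im=im,d=d)
E
python3 go.py 493 -413 121 wrist w2
```

```text
t: 2.65
ee_pos: [492.9, -413.3, 192.6]
orientation: [2.546, -1.84, -0.001]
ft_force: [0.3, -0.5, 1.1]
width: 87.8
2.65 [-0.72  0.48  1.61 -0.    1.05  0.54] [ 492.9 -413.3  192.6] 87.75969708547794 [ 0.3 -0.5  1.1] tool shift cm [-0.03 -0.02  7.16] z [-0.  0. -1.]
```

View pics/w2.png

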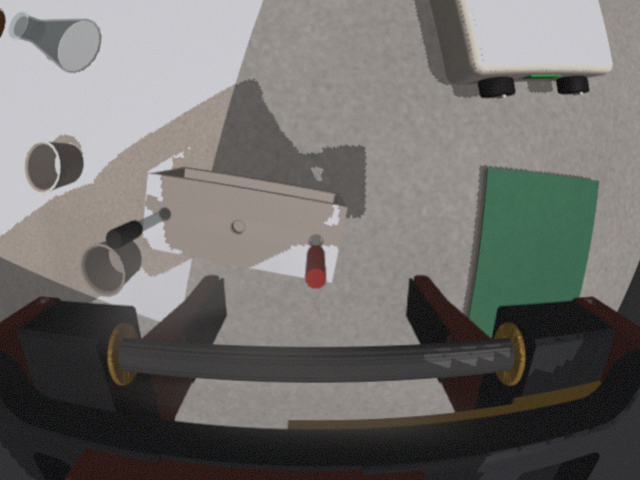

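Red sleeve is centred between the fingers (col 316; fingertips at 217 and 415). One check of the tool-y offset from the wrist depth.

```bash
cat >> h.py <<'E'
def fpts(mask,d):
    c,R,t=cal('wrist'); v,u=np.nonzero(mask&(d>0)); x=(u-c['cx'])/c['fx']; y=(v-c['cy'])/c['fy']; r=np.hypot(x,y)+1e-9
    z=d[v,u]; k=np.tan(r)/r; return (np.c_[x*k*z,y*k*z,z]-t)@R
E
python3 - <<'E'
from h import *
f=np.load('w2.npz'); im=f['im'].astype(int); m=(im[...,0]>80)&(im[...,0]>1.8*im[...,1]); m[:,:290]=0; m[:,345:]=0; m[300:]=0; m[:230]=0
P=fpts(m,f['d']); print(len(P))
for lo in (115,130,145,160): Q=P[abs(P[:,2]-lo-6)<7]; print(lo,len(Q),Q.mean(0).round(1) if len(Q) else '')
E
```

```text
342
115 14 [ 498.1 -412.9  124.8]
130 11 [ 498.5 -413.1  136.4]
145 5 [ 498.5 -412.8  149.5]
160 310 [ 493.4 -413.8  165.1]
```

```bash
python3 -m inch '[{"tx":0,"ty":0,"tz":1.8,"ax":0,"ay":0,"az":0,"jaw":1},{"tx":0,"ty":0,"tz":1.8,"ax":0,"ay":0,"az":0,"jaw":1},{"tx":0,"ty":0,"tz":1.8,"ax":0,"ay":0,"az":0,"jaw":1},{"tx":0,"ty":0,"tz":1.7,"ax":0,"ay":0,"az":0,"jaw":1},{"tx":0,"ty":0,"tz":0,"ax":0,"ay":0,"az":0,"jaw":1},{"tx":0,"ty":0,"tz":0,"ax":0,"ay":0,"az":0,"jaw":0.5},{"tx":0,"ty":0,"tz":0,"ax":0,"ay":0,"az":0,"jaw":0.5},{"tx":0,"ty":0,"tz":0,"ax":0,"ay":0,"az":0,"jaw":0.3}]'; python3 go.py 493 -413 121 wrist w3
```

```text
t: 3.7
ee_pos: [493.7, -413.4, 122.4]
orientation: [2.546, -1.841, 0.002]
ft_force: [0.1, -0.2, 0.4]
width: 61.5
3.7 [-0.72  0.57  1.65  0.    0.92  0.54] [ 493.7 -413.4  122.4] 61.45858008320366 [ 0.1 -0.2  0.4] tool shift cm [-0.06  0.06  0.14] z [ 0.001 -0.001 -1.   ]
```

```bash
python3 -m inch '[{"tx":0,"ty":0,"tz":0,"ax":0,"ay":0,"az":0,"jaw":0.2},{"tx":0,"ty":0,"tz":0,"ax":0,"ay":0,"az":0,"jaw":0.2},{"tx":0,"ty":0,"tz":0,"ax":0,"ay":0,"az":0,"jaw":0.1},{"tx":0,"ty":0,"tz":0,"ax":0,"ay":0,"az":0,"jaw":0},{"tx":0,"ty":0,"tz":0,"ax":0,"ay":0,"az":0,"jaw":0},{"tx":0,"ty":0,"tz":0,"ax":0,"ay":0,"az":0,"jaw":0},{"tx":0,"ty":0,"tz":0,"ax":0,"ay":0,"az":0,"jaw":0},{"tx":0,"ty":0,"tz":-0.5,"ax":0,"ay":0,"az":0,"jaw":0},{"tx":0,"ty":0,"tz":-1.5,"ax":0,"ay":0,"az":0,"jaw":0},{"tx":0,"ty":0,"tz":-2,"ax":0,"ay":0,"az":0,"jaw":0},{"tx":0,"ty":0,"tz":-2,"ax":0,"ay":0,"az":0,"jaw":0},{"tx":0,"ty":0,"tz":-2,"ax":0,"ay":0,"az":0,"jaw":0}]'; python3 go.py 472 -132 300
```

```text
t: 5.25
ee_pos: [493.6, -413.4, 203.8]
orientation: [2.546, -1.841, 0.002]
ft_force: [-0.2, -0.5, -0.8]
width: 11.4
5.25 [-0.72  0.47  1.6  -0.    1.07  0.54] [ 493.6 -413.4  203.8] 11.387418932450256 [-0.2 -0.5 -0.8] tool shift cm [-27.39  -6.77  -9.64] z [ 0.001 -0.001 -1.   ]
```

```bash
python3 -m inch '[{"tx":0,"ty":0,"tz":-3.5,"ax":0,"ay":0,"az":0,"jaw":0},{"tx":0,"ty":0,"tz":-3.5,"ax":0,"ay":0,"az":0,"jaw":0},{"tx":0,"ty":0,"tz":-3.5,"ax":0,"ay":0,"az":0,"jaw":0},{"tx":-3.4,"ty":-0.85,"tz":0,"ax":0,"ay":0,"az":0,"jaw":0},{"tx":-3.4,"ty":-0.85,"tz":0,"ax":0,"ay":0,"az":0,"jaw":0},{"tx":-3.4,"ty":-0.85,"tz":0,"ax":0,"ay":0,"az":0,"jaw":0},{"tx":-3.4,"ty":-0.85,"tz":0,"ax":0,"ay":0,"az":0,"jaw":0},{"tx":-3.4,"ty":-0.85,"tz":0,"ax":0,"ay":0,"az":0,"jaw":0},{"tx":-3.4,"ty":-0.85,"tz":0,"ax":0,"ay":0,"az":0,"jaw":0},{"tx":-3.4,"ty":-0.85,"tz":0,"ax":0,"ay":0,"az":0,"jaw":0},{"tx":-3.4,"ty":-0.85,"tz":0,"ax":0,"ay":0,"az":0,"jaw":0},{"tx":0,"ty":0,"tz":0,"ax":0,"ay":0,"az":0,"jaw":0}]'
cat > rod.py <<'E'
from h import *
import sys
o=get_obs(); e=o['ee_pos']; print(o['t'],e.round(1),o['width'])
for n in ['scene','side']:
    im,d=viewer.get_image(n); A,u,v=pts(n,d>0,d)
    k=(np.hypot(A[:,0]-e[0],A[:,1]-e[1])<25)&(A[:,2]<e[2]-3)&(A[:,2]>e[2]-135); Q=A[k]
    print(n,k.sum(),'lowest',Q[:,2].min().round(1) if len(Q) else '')
    if len(Q)>5:
        for lo in np.arange(e[2]-125,e[2],25):
            q=Q[abs(Q[:,2]-lo)<12.5]; print('  ',lo.round(),len(q),q.mean(0).round(1) if len(q) else '')
    c,R,t=cal(n); p=R@(e-[0,0,60])+t; x=int(c['fx']*p[0]/p[2]+c['cx']); y=int(c['fy']*p[1]/p[2]+c['cy'])
    x0=min(max(x-80,0),480); y0=min(max(y-75,0),300)
    cr=cv2.resize(im[y0:y0+180,x0:x0+160,::-1],(400,450),interpolation=cv2.INTER_CUBIC)
    # expected rod line
    for z in (-116,0):
        p=R@(e+[0,0,z])+t; q=((c['fx']*p[0]/p[2]+c['cx']-x0)*2.5,(c['fy']*p[1]/p[2]+c['cy']-y0)*2.5); cv2.drawMarker(cr,(int(q[0])+ (0),int(q[1])),(0,255,0),cv2.MARKER_TILTED_CROSS,8,1)
    out=cr if n=='scene' else np.hstack([out,cr])
cv2.imwrite(f'pics/{sys.argv[1]}.png',out)
E
python3 rod.py r1;  python3 go.py 472 -132 133
```

```text
t: 6.75
ee_pos: [472.5, -131.9, 307.8]
orientation: [-2.548, 1.837, -0.001]
ft_force: [0.1, -0.2, 0.6]
width: 11.8
6.75 [ 472.5 -131.9  307.8] 11.77138250426947
scene 197 lowest 191.7
   183.0 5 [ 474.8 -132.8  193.5]
   208.0 41 [ 474.9 -134.8  208.3]
   233.0 44 [ 474.2 -134.1  231.4]
   258.0 48 [ 474.8 -134.6  256.7]
   283.0 52 [ 474.9 -134.7  282.2]
side 256 lowest 191.9
   183.0 4 [ 471.5 -132.7  193.4]
   208.0 53 [ 470.7 -130.3  208. ]
   233.0 58 [ 470.3 -129.9  233.7]
   258.0 56 [ 470.4 -130.   258.5]
   283.0 59 [ 470.3 -130.2  282.4]
6.85 [-0.3   0.13  1.83 -0.    1.18  0.95] [ 473.  -133.7  307.6] 11.548382284227351 [ 0.4 -0.3 -0.3] tool shift cm [-0.21  0.05 17.46] z [ 0.001 -0.001 -1.   ]
```

View pics/r1.png

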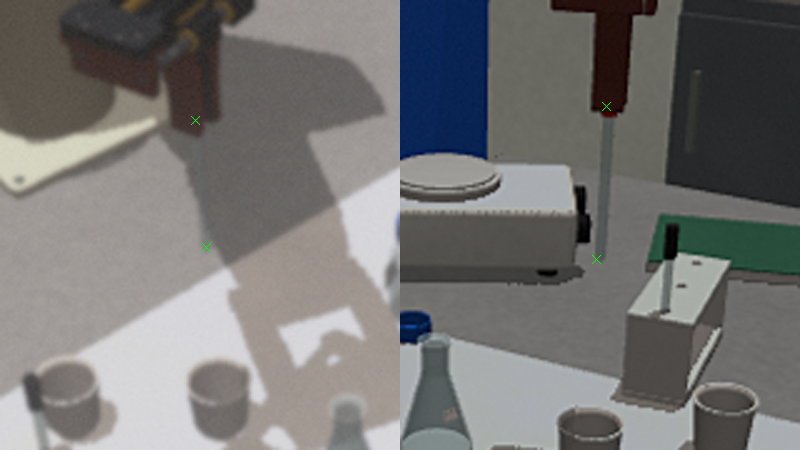

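The rod hangs vertical in the gripper over the chosen pot, its tip at z≈192 and about 116 below the TCP. Now the dip.

```bash
python3 -m inch '[{"tx":0,"ty":0,"tz":3,"ax":0,"ay":0,"az":0,"jaw":0},{"tx":0,"ty":0,"tz":3,"ax":0,"ay":0,"az":0,"jaw":0},{"tx":0,"ty":0,"tz":3,"ax":0,"ay":0,"az":0,"jaw":0},{"tx":-0.2,"ty":0,"tz":3,"ax":0,"ay":0,"az":0,"jaw":0},{"tx":0,"ty":0,"tz":2,"ax":0,"ay":0,"az":0,"jaw":0},{"tx":0,"ty":0,"tz":2,"ax":0,"ay":0,"az":0,"jaw":0},{"tx":0,"ty":0,"tz":1.4,"ax":0,"ay":0,"az":0,"jaw":0},{"tx":0,"ty":0,"tz":0,"ax":0,"ay":0,"az":0,"jaw":0},{"tx":0,"ty":0,"tz":0,"ax":0,"ay":0,"az":0,"jaw":0},{"tx":0,"ty":0,"tz":0,"ax":0,"ay":0,"az":0,"jaw":0},{"tx":0,"ty":0,"tz":0,"ax":0,"ay":0,"az":0,"jaw":0}]'; python3 go.py 472 -132 133 side s3
```

```text
t: 8.22
ee_pos: [472.4, -131.7, 133.2]
orientation: [-2.546, 1.84, -0.002]
ft_force: [0.6, 0.8, -0.7]
width: 11.8
8.225 [-0.3   0.36  1.99 -0.    0.79  0.96] [ 472.4 -131.7  133.2] 11.833685615101295 [ 0.6  0.8 -0.7] tool shift cm [0.01 0.05 0.02] z [ 0.001 -0.    -1.   ]
```

```bash
python3 -m inch '[{"tx":0,"ty":0,"tz":0,"ax":0,"ay":0,"az":0,"jaw":0},{"tx":0,"ty":0,"tz":0,"ax":0,"ay":0,"az":0,"jaw":0},{"tx":0,"ty":0,"tz":-2,"ax":0,"ay":0,"az":0,"jaw":0},{"tx":0,"ty":0,"tz":-3,"ax":0,"ay":0,"az":0,"jaw":0},{"tx":0,"ty":0,"tz":-3,"ax":0,"ay":0,"az":0,"jaw":0},{"tx":0,"ty":0,"tz":-3,"ax":0,"ay":0,"az":0,"jaw":0},{"tx":0,"ty":0,"tz":-3,"ax":0,"ay":0,"az":0,"jaw":0},{"tx":0,"ty":0,"tz":-3,"ax":0,"ay":0,"az":0,"jaw":0},{"tx":0,"ty":0,"tz":0,"ax":0,"ay":0,"az":0,"jaw":0},{"tx":0,"ty":0,"tz":0,"ax":0,"ay":0,"az":0,"jaw":0}]'; python3 go.py 549.4 243 239
```

```text
t: 9.52
ee_pos: [471.5, -131.4, 301.7]
orientation: [2.546, -1.84, -0.002]
ft_force: [-0.3, 0.6, -0.7]
width: 11.2
9.525 [-0.3   0.13  1.84  0.    1.17  0.96] [ 471.5 -131.4  301.7] 11.208833823220422 [-0.3  0.6 -0.7] tool shift cm [-33.11 -19.14   6.28] z [-0.001  0.    -1.   ]
```

```bash
python3 -m inch '[{"tx":-3,"ty":-1.74,"tz":0,"ax":0,"ay":0,"az":0,"jaw":0},{"tx":-3,"ty":-1.74,"tz":0,"ax":0,"ay":0,"az":0,"jaw":0},{"tx":-3,"ty":-1.74,"tz":0,"ax":0,"ay":0,"az":0,"jaw":0},{"tx":-3,"ty":-1.74,"tz":0,"ax":0,"ay":0,"az":0,"jaw":0},{"tx":-3,"ty":-1.74,"tz":0,"ax":0,"ay":0,"az":0,"jaw":0},{"tx":-3,"ty":-1.74,"tz":0,"ax":0,"ay":0,"az":0,"jaw":0},{"tx":-3,"ty":-1.74,"tz":0,"ax":0,"ay":0,"az":0,"jaw":0},{"tx":-3,"ty":-1.74,"tz":0,"ax":0,"ay":0,"az":0,"jaw":0},{"tx":-3,"ty":-1.74,"tz":0,"ax":0,"ay":0,"az":0,"jaw":0},{"tx":-3,"ty":-1.74,"tz":0,"ax":0,"ay":0,"az":0,"jaw":0},{"tx":-3.1,"ty":-1.74,"tz":0,"ax":0,"ay":0,"az":0,"jaw":0},{"tx":0,"ty":0,"tz":0,"ax":0,"ay":0,"az":0,"jaw":0}]'; python3 -m inch '[{"tx":0,"ty":0,"tz":0,"ax":0,"ay":0,"az":0,"jaw":0},{"tx":0,"ty":0,"tz":0,"ax":0,"ay":0,"az":0,"jaw":0}]'; python3 rod.py r2;python3 go.py 549.4 243 239
```

```text
t: 11.02
ee_pos: [549.5, 244.2, 300.5]
orientation: [2.546, -1.836, -0.003]
ft_force: [-0.9, -1.4, -0.5]
width: 12.0
t: 11.28
ee_pos: [549.7, 241.6, 302.1]
orientation: [2.544, -1.841, -0.001]
ft_force: [0.3, -0.1, -0.8]
width: 11.4
11.275 [549.7 241.6 302.1] 11.415057207989099
scene 187 lowest 185.8
   177.0 6 [549.9 237.9 188.4]
   202.0 41 [551.  238.6 203. ]
   227.0 41 [550.9 238.1 227.9]
   252.0 41 [551.2 238.5 251.4]
   277.0 50 [551.2 238.2 276.6]
side 474 lowest 186.8
   177.0 5 [547.2 242.7 187.8]
   202.0 101 [546.9 243.5 202.4]
   227.0 103 [546.7 243.7 227.6]
   252.0 106 [546.7 243.7 252.4]
   277.0 118 [546.8 243.6 277. ]
11.375 [ 0.39  0.31  1.61 -0.    1.23  1.65] [550.  241.7 302.6] 11.48374345637367 [ 0.6 -0.   0.2] tool shift cm [-0.14  0.01  6.36] z [-0. -0. -1.]
```

Rod and tube agree in both cameras to about 2 mm; I'll correct by that and descend 6.3 cm.

```bash
python3 -m inch '[{"tx":-0.2,"ty":0,"tz":0.5,"ax":0,"ay":0,"az":0,"jaw":0},{"tx":0,"ty":0,"tz":1.3,"ax":0,"ay":0,"az":0,"jaw":0},{"tx":0,"ty":0,"tz":1.3,"ax":0,"ay":0,"az":0,"jaw":0},{"tx":0,"ty":0,"tz":1.3,"ax":0,"ay":0,"az":0,"jaw":0},{"tx":0,"ty":0,"tz":1.2,"ax":0,"ay":0,"az":0,"jaw":0},{"tx":0,"ty":0,"tz":0.7,"ax":0,"ay":0,"az":0,"jaw":0},{"tx":0,"ty":0,"tz":0,"ax":0,"ay":0,"az":0,"jaw":0},{"tx":0,"ty":0,"tz":0,"ax":0,"ay":0,"az":0,"jaw":0},{"tx":0,"ty":0,"tz":0,"ax":0,"ay":0,"az":0,"jaw":0},{"tx":0,"ty":0,"tz":0,"ax":0,"ay":0,"az":0,"jaw":0}]'; python3 rod.py r3;python3 go.py 549.4 243 239
```

```text
t: 12.62
ee_pos: [549.6, 244.6, 240.1]
orientation: [-2.545, 1.84, -0.0]
ft_force: [-0.6, -0.4, -0.4]
width: 11.6
12.625 [549.6 244.6 240.1] 11.612956307466808
scene 233 lowest 105.1
   115.0 70 [551.1 241.4 109.4]
   140.0 35 [550.8 241.7 139.3]
   165.0 39 [551.  241.5 164.4]
   190.0 39 [550.8 241.5 189.4]
   215.0 43 [551.1 241.3 215.5]
side 588 lowest 105.1
   115.0 185 [548.  244.8 109.3]
   140.0 89 [546.4 246.8 140.3]
   165.0 91 [546.4 246.6 165.9]
   190.0 95 [546.5 246.7 190.8]
   215.0 99 [546.5 246.6 215.2]
12.725 [0.4  0.37 1.67 0.   1.1  1.65] [549.5 244.6 239.9] 11.589688724475396 [ 0.7  0.2 -0.4] tool shift cm [0.15 0.06 0.09] z [ 0.  0. -1.]
```

View pics/r3.png

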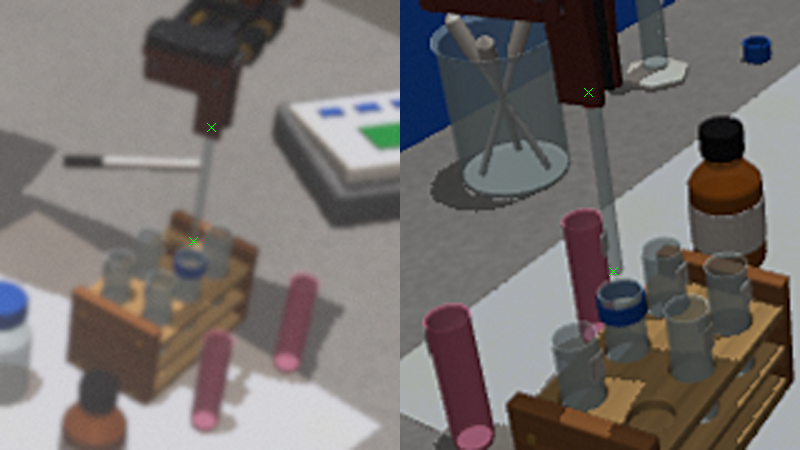

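Tip hovers about 11 mm above the blue-banded mouth. The image suggests it is 2–3 mm off towards +x, while depth says within 1–2 mm. I'll nudge it 1.5 mm, let it settle and hand in.

```bash
python3 -m inch '[{"tx":0.03,"ty":0.15,"tz":0,"ax":0,"ay":0,"az":0,"jaw":0},{"tx":0,"ty":0,"tz":0,"ax":0,"ay":0,"az":0,"jaw":0},{"tx":0,"ty":0,"tz":0,"ax":0,"ay":0,"az":0,"jaw":0},{"tx":0,"ty":0,"tz":0,"ax":0,"ay":0,"az":0,"jaw":0},{"tx":0,"ty":0,"tz":0,"ax":0,"ay":0,"az":0,"jaw":0},{"tx":0,"ty":0,"tz":0,"ax":0,"ay":0,"az":0,"jaw":0}]'; python3 go.py 549.4 243 239; python3 -c "
from workcell import ctrl
print(ctrl.close_job())"
```

```text
t: 13.48
ee_pos: [548.2, 243.8, 239.7]
orientation: [-2.546, 1.841, 0.0]
ft_force: [0.1, -0.4, -1.3]
width: 11.3
13.475 [0.4  0.37 1.67 0.   1.1  1.65] [548.2 243.8 239.7] 11.30314750511625 [ 0.1 -0.4 -1.3] tool shift cm [ 0.11 -0.09  0.07] z [-0.  0. -1.]
the job is handed in; nothing more can be done
None
```

I did the fume test and handed it in at about 13.5 s. I took the red-sleeved rod from the stand and dipped it in the left-hand pot, with the tip about 17 mm above the pot's underside. I then carried it over the glassware with the tip at about 186 mm and left it hovering in the gripper above the blue-banded tube.

**Last checks:** The rod was still gripped (fingers 11.3 mm apart) and upright. From the gripper height its tip is about 11–12 mm above the tube's rim. The wrist force was about 1 N, and in the last camera view the rack and tubes were standing and the rod was clear of them.

**Disagreement and gaps:**
- **Centring over the tube:** the depth fits put the tip within about 1–2 mm of the middle, while the pictures suggested 2–3 mm off towards +x. I split the difference with a 1.5 mm nudge, and both readings are inside the 8 mm limit. I took no picture after the nudge.
- **Dip:** I took its depth from the gripper height and did not look at a picture of it. I also did not look at the pot again after the dip.
- **Refused command:** my first move was refused for its row format, and nothing moved.

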